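# Fold down the bureau flap and pack the snack cartons

## Task

Get the fold-down bureau ready as a packing shelf: pull both slide-out supports fully out before you lower the flap, then lower the flap so that it rests level on them. Stand the navy lunchbox upright on the middle of the lowered flap with its long side along the hinge, and collect every snack carton from the dispenser's catch tray into the lunchbox, leaving the flap down and the supports out. Leave the tumbler, bowl, forks, mill and jam jar where they are.

Things in the scene. Friction and masses are not known exactly. Their poses are not given: they have to be found in the camera images.
- bureau: wooden drop-front bureau fixed on the counter, 290 wide, 170 deep, 280 high (mm). Origin: on the counter directly below the flap's hinge line, at mid-width. +x points into the cabinet (the front faces -x, where the flap comes down), y along the hinge, z up. The hinge line is 100 above the counter, at x = 0; above it the open cabinet mouth and roof are set back, starting at x = +22
- flap (a joint): angle of the bureau's dark walnut flap about its bottom edge (rad): 0 standing upright and shut, grows as its top edge swings out and down, 1.57 level, with its outer face resting on the supports; without them it would sag on to 1.95. The damped hinge holds the flap where it is near upright; farther over, it sinks slowly by itself if let go
- flap_bar (a point): centre of the flap's brass pull bar: a round bar 12 in diameter and 130 long, parallel to the hinge, 40 beyond the flap's free edge on two end posts (clear width 110 between them), 215 from the hinge along the flap, at mid-thickness. The bar is fixed to the flap and turns with it (z: away from the hinge along the flap; y along the bar). It can turn within a light grip
- flap_board (a point): centre of the flap's inner face, which becomes its upper face, level with the hinge line (100 above the counter), when lowered. The board is 280 along the hinge (y) by 175 (z: from the hinge towards the free edge), 14 thick; the point is 87.5 from the hinge, x: out of the inner face (up when lowered)
- support_a (a joint): how far the wooden slide-out support at the bureau's +y end is pulled out towards the bureau's -x (m): 0 in, 0.12 fully out against its stop; slides level with about 2 N of friction
- support_a_pull (a point): centre of the brass pull tab on the front end of support a: 50 long (along the bureau's x), 12 thick (y), 22 high, 73 above the counter; with the support in, it stands 60 before the hinge line and moves out with the support. Axes as the bureau's. Free on both sides and above; the upright flap's face stands 14 before the hinge line
- support_b (a joint): the same for the support at the bureau's -y end (supports are 115 either side of the middle)
- support_b_pull (a point): the same brass pull tab on support b
- lunchbox_mid (a point): navy open lunchbox, 200 (x) by 125 (y), rim 42 high, walls and floor 5, with a 10 thick divider across the middle (along y) that makes two compartments of 90 by 115. An orange grip, 10 thick (x), 70 long (y), rises from the divider to 80 above the underside. The point is on its middle axis 40 above the underside; z up. About 0.3 kg
- dispenser: snack dispenser fixed on the counter with its steel catch tray. Origin: under the centre of the tray, on the counter; the machine (265 high) stands on the +x side, its face at x = +120. Tray inside 200 (x) by 260 (y), floor 6 above the counter, lip 12 above the floor
- tumbler: steel tumbler, 72 across, 110 high; origin at its underside; not to be disturbed
- bowl: small orange silicone bowl, 110 across, 45 high; origin at its underside; not to be disturbed
- fork_a: bamboo fork lying on the counter, about 185 long (x), 5 thick; origin near mid-length; not to be disturbed
- fork_b: second bamboo fork, the same; not to be disturbed
- mill: dark wooden pepper mill, 54 across, 165 high; origin at its underside; not to be disturbed
- jam_jar: amber jam jar with brass lid, 66 across, 85 high; origin at its underside; not to be disturbed
- carton1_mid (a point): centre of the red sealed snack carton with a paper band, 58 (x) by 36 (y) by 32 high (z), rigid, about 50 g, lying flat in the catch tray at the start, long side at any slant; may be absent
- carton2_mid (a point): centre of the yellow sealed snack carton with a paper band, 58 (x) by 36 (y) by 32 high (z), rigid, about 50 g, lying flat in the catch tray at the start, long side at any slant; may be absent
- carton3_mid (a point): centre of the green sealed snack carton with a paper band, 58 (x) by 36 (y) by 32 high (z), rigid, about 50 g, lying flat in the catch tray at the start, long side at any slant; may be absent
- carton4_mid (a point): centre of the orange sealed snack carton with a paper band, 58 (x) by 36 (y) by 32 high (z), rigid, about 50 g, lying flat in the catch tray at the start, long side at any slant; may be absent
Mind the look-alikes: they are no part of the job. Of the things shaped like the part that bears carton1_mid, the red one is meant.

How it is judged:
By the outcome, as a careful person would: the job done as asked, in the order asked, and still so for the second after the job is handed in, with the robot touching nothing.
Of carton1, carton2, carton3, carton4 only 2 to 4 are there at a start; the rules pass over those that are not, and their reading is None.
At some moment in a run one of carton1, carton2, carton3, carton4, lunchbox may be knocked a few centimetres aside while the robot is not near it.
Once in a run the grip may slacken for a moment while it holds something.
It also fails if it takes over 210 s, if anything falls off the work surface, if the arm or the gripper's body presses on something with over 40 N, if the wrist force passes 120 N, or if a joint passes its speed limit or range.

## Robot

A 6-joint arm with a two-finger parallel gripper is mounted at the origin on the work surface. World frame = base frame: x ahead of the robot, y to its left, z up, the work surface at z = 0. Lengths are in m, angles in rad, forces in N, time in s.
With the tool pointing down it reaches from about 0.275 to 0.875 m from the base axis. Payload 12.5 kg.
Tool frame: the origin (TCP) lies on the centre line of the jaws, within the pads' length; the fingertips stand r.finger_overhang ahead of it and the grasp point (between the pads) lies 3 mm ahead of it (r.finger_overhang is the distance from the TCP to the fingertips, in m); z points along the fingers, y is the line along which they close (so a half turn about z gives the same grasp; the last joint's range is limited). The gripper opens to 85 mm and grips with 20 to 120 N. Pads are 22 mm wide; open, the fingers measure 114 mm over their backs; the gripper's body (76 mm by 85 mm) begins 54 mm behind the grasp point. The pads swing forward as they close: fully open they stand 13 mm farther back than shut.
Start: joints at [1.111, 0.351, 1.652, -0, 1.139, -0.085], TCP at [0.201, 0.512, 0.253] pointing down, gripper open.
Joint ranges: [-2.75, 2.75], [-0.79, 2.1], [0.01, 2.65], [-1.57, 4.71], [0.07, 3.14], [-2.87, 2.87]. Speed limits (rad/s): [2.22, 2.22, 2.79, 3.14, 3.14, 3.14].

## Interface

Orientations are given as a unit quaternion [x, y, z, w].
In Python, from cell import r, optics gives the robot as it stands. The module is installed in compiled form; this text tells all that it offers. Calls block until the motion is done:
- r.move_to(position, orientation): joint-space move of the TCP to a pose.
- r.move_linear(position, rot=None, vel=0.15): straight line of the TCP; rot=None keeps the orientation; vel is the mean speed in m/s.
- r.set_joints(angles): joint-space move.
- r.set_gripper(opening, squeeze=None): opening from 0.0 (shut) to 1.0 (fully open); squeeze is the grip in N (None keeps the last); returns when the fingers have stopped.
- r.sleep(seconds).
- r.inverse_kinematics(position, orientation): joint angles nearest the present ones, or None.
- optics.get_image(name): name is "scene" or "top" or "wrist"; returns a dict with "pixels" (480x640x3 uint8, red, green, blue), "depth" (480x640 float32, m along the optical axis (not along the pixel's ray), 0 where there is no reading), "fx", "fy", "cx", "cy" (pixels), "camera_from_world" (4x4, takes a point from world to camera coordinates); the wrist camera has in their place "mount" (4x4, takes a point from camera to tool coordinates, whose origin is the TCP and whose axes are the flange's). Camera axes: x right, y down, z forward; pixel columns grow to the right and rows downward; lengths in m; the calibration is good to about 2 mm. The wrist camera is an equidistant fisheye: a pixel r from the principal point sees the ray r / f radians off the axis. A picture is of the moment at which its call begins: read the wrist's pose just before it.
A pose or a line that the arm cannot do raises r.PlanningError and nothing moves.
- r.hand_in(): hands the job in; it is judged then, once.
Readings, each from a call of its own:
- r.current_t(): time.
- r.current_q(): joint angles.
- r.current_qvel(): joint speeds.
- r.current_effort(): joint torques, N m.
- r.current_tool_pos(): TCP position.
- r.current_ee_rot(): TCP orientation.
- r.current_contact_force(): force on the tool from outside, world axes, zero at the start.
- r.current_torque(): the same for the moment, N m.
- r.current_opening(): opening from 0.0 (shut) to 1.0 (fully open).
- r.current_finger_force(): force on a finger pad.
Only numpy, scipy, OpenCV 4.12 (cv2) and the standard library are available. Lean on these libraries where they do the work, as an engineer would, in place of code of your own. Each camera call takes 0.05 s, during which the arm holds its last target. There are 200 camera calls.

## Working session

There is one attempt and no reset: what is moved stays moved. The work goes in short steps, each a Python script; the robot and the scene stay as the last script left them, time stands still between calls to the robot, and variables do not carry over. Pictures are saved under pics/ and viewed, at most 14 in all, crops included, and the job is handed in when it is done.

```bash
mkdir -p pics; ls; python3 - <<'E'
from cell import r, optics
import cv2,numpy as np
for n in ["scene","top"]:
    d=optics.get_image(n); cv2.imwrite(f"pics/{n}0.png",d["pixels"][:,:,::-1])
    np.savez(f"{n}0.npz",**d)
    print(n,d["fx"],d["cx"],d["cy"],np.round(d["camera_from_world"],3).tolist(),(d["depth"]>0).mean())
print(r.finger_overhang,r.current_ee_rot(),r.current_t())
E
```

```text
pics
scene 495.54817839227957 327.1037908533946 244.80299549657232 [[-0.773, 0.635, 0.014, 0.351], [0.45, 0.563, -0.694, -0.094], [-0.448, -0.53, -0.72, 1.668], [0.0, 0.0, 0.0, 1.0]] 0.99599609375
top 535.7821853116874 324.65151777728744 236.9930575076607 [[0.016, -0.999, 0.03, 0.017], [-0.996, -0.019, -0.084, 0.483], [0.085, -0.028, -0.996, 1.288], [0.0, 0.0, 0.0, 1.0]] 0.995966796875
0.022 [ 1.86316654e-01  9.82489614e-01 -4.95539274e-04 -1.29888629e-04] 0.1
```

View pics/scene0.png

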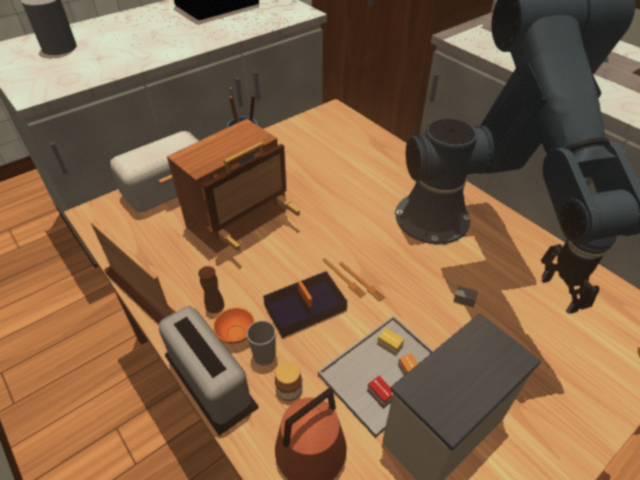

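View pics/top0.png

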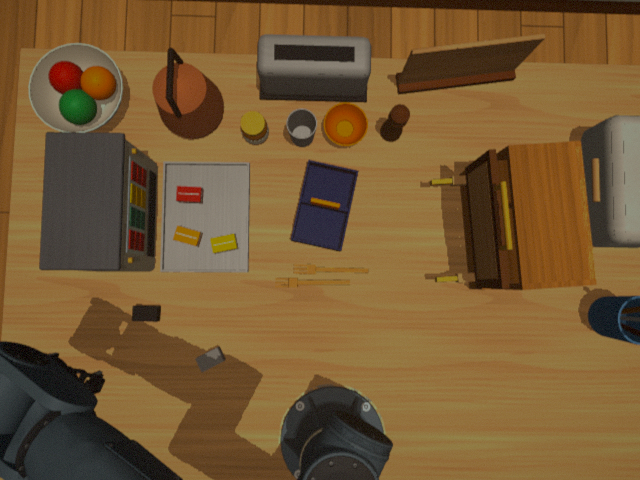

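The scene view shows the bureau (230,190), lunchbox (305,305) and tray (390,370). The top view shows three cartons: red (189,194), orange (187,236) and yellow (224,243). It also shows the lunchbox (324,205), the pull tabs at (441,183) and (445,279), the flap bar (506,215), and the bureau facing image-left (+y).

```bash
cat > h.py <<'E'
import numpy as np, cv2
from scipy.spatial.transform import Rotation as R
def cast(d,uv,z):
    """pixels -> world points on plane z"""
    uv=np.atleast_2d(uv).astype(float); T=np.linalg.inv(d["camera_from_world"])
    ray=np.c_[(uv[:,0]-d["cx"])/d["fx"],(uv[:,1]-d["cy"])/d["fy"],np.ones(len(uv))]@T[:3,:3].T
    return T[:3,3]+ray*((z-T[2,3])/ray[:,2])[:,None]
def cloud(d):
    v,u=np.mgrid[:480,:640]; z=d["depth"]; T=np.linalg.inv(d["camera_from_world"])
    p=np.stack([(u-d["cx"])/d["fx"]*z,(v-d["cy"])/d["fy"]*z,z],-1)
    return p@T[:3,:3].T+T[:3,3]
def hsv(d): return cv2.cvtColor(np.ascontiguousarray(d["pixels"]),cv2.COLOR_RGB2HSV)
def blobs(mask,amin):
    n,l,s,c=cv2.connectedComponentsWithStats(mask.astype(np.uint8)); return [(l==i,s[i]) for i in range(1,n) if s[i,4]>=amin]
def rect(d,mask,z):
    """min-area rectangle in world on plane z: centre, long-side angle, sizes"""
    v,u=np.nonzero(mask); p=cast(d,np.c_[u,v],z)[:,:2]
    (c,s,a)=cv2.minAreaRect((p*1000).astype(np.float32))
    if s[0]<s[1]: s=s[::-1]; a+=90
    return np.array(c)/1000,(a+90)%180-90,np.round(s,0)
def down(yaw):
    """tool pointing down, closing line (tool y) at world yaw (deg)"""
    a=np.radians(yaw); y=np.array([np.cos(a),np.sin(a),0]); z=np.array([0,0,-1.]); x=np.cross(y,z)
    return R.from_matrix(np.c_[x,y,z]).as_quat()
E
python3 - <<'E'
from h import *
d=dict(np.load("top0.npz")); H=hsv(d); P=cloud(d); h,s,v=H[...,0],H[...,1],H[...,2]
def info(name,m,z,amin=40):
    for b,st in blobs(m,amin): 
        c,a,sz=rect(d,b,z); print(name,st.tolist(),np.round(c,3),round(a,1),sz,"medz",np.round(np.median(P[b][:,2]),3),"mean",np.round(np.median(P[b],0),3))
tray=np.zeros((480,640),bool); tray[165:270,165:250]=1
Z=P[...,2]
info("carton",tray&(Z>.025)&(Z<.06),.038,80)
info("trayfloor",(s<45)&(v>110)&(Z<.03)&(np.arange(640)<260)&(np.arange(640)>150),.01,2000)
box=np.zeros((480,640),bool); box[155:255,285:365]=1
info("box",box&(h>105)&(h<135)&(s>60),.042,500)
info("grip",box&(h<25)&(s>150)&(Z>.06),.08,50)
br=np.zeros((480,640),bool); br[170:290,420:470]=1
info("tab",br&(h>18)&(h<32)&(s>100)&(Z>.065)&(Z<.1),.084,20)
br[:]=0; br[170:260,495:515]=1
info("bar",br&(h>18)&(h<32)&(s>150)&(Z>.2),.32,20)
roof=np.zeros((480,640),bool); roof[130:300,470:600]=1
info("roof",roof&(abs(Z-.28)<.012),.28,500)
for n,u,w in [("tumbler",301,118),("bowl",346,122),("mill",400,112),("jar",254,122),("mach",85,200),("fork",300,270)]: print(n,np.round(P[w,u],3))
for w,u in [(183,434),(183,441),(183,455),(279,432),(279,445),(279,458)]: print(H[w,u],np.round(P[w,u],3))
c=cv2.resize(d["pixels"][120:300,400:600],None,fx=4,fy=3.3)[:,:,::-1]; cv2.imwrite("pics/bur.png",c[:600])
E
```

```text
carton [176, 185, 26, 18, 400] [0.58  0.356] 88.5 [61. 39.] medz 0.038 mean [0.581 0.355 0.038]
carton [173, 225, 28, 21, 386] [0.48  0.356] 75.0 [61. 36.] medz 0.038 mean [0.479 0.356 0.038]
carton [210, 233, 27, 20, 389] [0.463 0.269] -76.9 [60. 37.] medz 0.038 mean [0.464 0.269 0.038]
trayfloor [161, 163, 88, 109, 7230] [0.529 0.319] 0.6 [268. 208.] medz 0.006 mean [0.531 0.311 0.006]
box [300, 164, 53, 54, 1497] [0.594 0.021] 78.3 [121. 105.] medz 0.005 mean [0.612 0.021 0.005]
box [292, 204, 53, 46, 1657] [0.507 0.043] 78.8 [113.  90.] medz 0.005 mean [0.51  0.042 0.005]
grip [310, 198, 30, 10, 146] [0.559 0.029] 78.5 [69. 12.] medz 0.079 mean [0.559 0.029 0.079]
tab [431, 177, 23, 8, 134] [ 0.616 -0.247] -88.8 [53. 17.] medz 0.083 mean [ 0.615 -0.249  0.083]
tab [435, 274, 28, 8, 143] [ 0.388 -0.262] -89.1 [63. 16.] medz 0.084 mean [ 0.387 -0.265  0.084]
bar [499, 181, 14, 68, 410] [ 0.507 -0.31 ] 3.9 [129.  16.] medz 0.319 mean [ 0.506 -0.311  0.319]
roof [506, 140, 90, 150, 10951] [ 0.515 -0.414] 4.9 [290. 154.] medz 0.28 mean [ 0.513 -0.414  0.28 ]
roof [488, 148, 21, 140, 1098] [ 0.506 -0.309] 4.9 [278.  17.] medz 0.275 mean [ 0.505 -0.311  0.275]
tumbler [0.769 0.089 0.05 ]
bowl [ 0.776 -0.024  0.004]
mill [ 0.753 -0.134  0.162]
jar [0.746 0.198 0.084]
mach [0.526 0.505 0.266]
fork [ 0.402  0.085 -0.   ]
[ 24 204 135] [ 0.61  -0.229  0.08 ]
[ 23 210 120] [ 0.61  -0.245  0.082]
[ 16 173 106] [ 0.61  -0.277  0.085]
[ 19 148 131] [ 0.385 -0.243 -0.003]
[ 25 216 149] [ 0.384 -0.254  0.082]
[ 19 163 130] [ 0.385 -0.284  0.084]
```

View pics/bur.png

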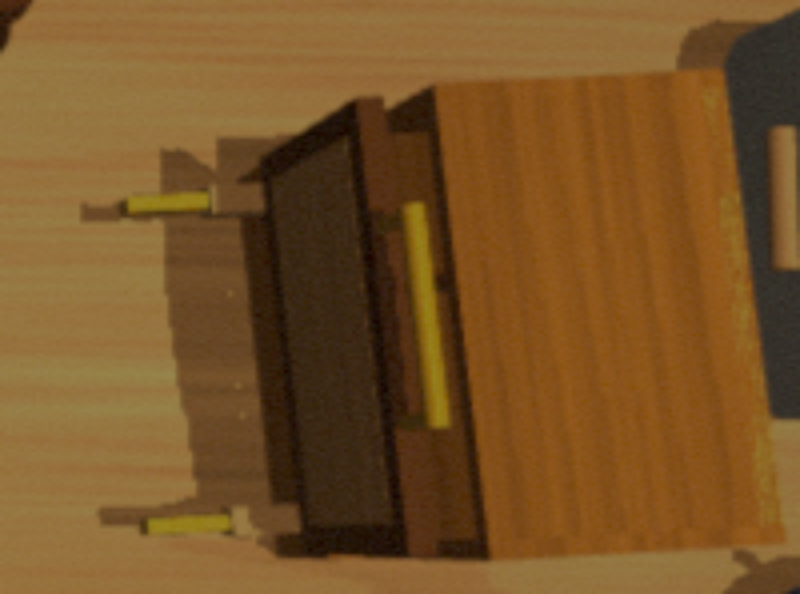

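```bash
cat >> h.py <<'E'
from cell import r, optics
YAW=np.radians(4.5); BY=np.array([np.cos(YAW),np.sin(YAW),0]); OUT=np.array([-np.sin(YAW),np.cos(YAW),0]); UP=np.array([0,0,1.])
HINGE=np.array([.5075,-.317,0])
def bur(out,y,z): return HINGE+OUT*out+BY*y+UP*z
def quat(yv,t=OUT,lean=0.):
    """tool closing along yv; fingers point down, leaning by lean deg towards t; picks the half turn with the easier wrist"""
    l=np.radians(lean); t=t-yv*(t@yv); t=t/np.linalg.norm(t); z=-np.cos(l)*UP+np.sin(l)*t
    return [R.from_matrix(np.c_[np.cross(s*yv,z),s*yv,z]).as_quat() for s in (1,-1)]
def best(p,qs):
    now=r.current_q(); c=[(np.abs(np.array(j)-now).max()+max(0,abs(j[5])-2.3)*5,i) for i,q in enumerate(qs) if (j:=r.inverse_kinematics(p,q)) is not None]
    return qs[min(c)[1]]
def hover(p,qs):
    q=best(p,qs); r.move_to(p,q); return q
def F(): return np.round(r.current_contact_force(),1)
def shot(n,name):
    d=optics.get_image(n); cv2.imwrite(f"pics/{name}.png",d["pixels"][:,:,::-1]); np.savez(f"{name}.npz",**d); return d
E
cat > s1.py <<'E'
from h import *
r.move_linear(np.array(r.current_tool_pos())+[0,0,.1]); r.set_gripper(.5,60)
qs=quat(BY,-OUT,18)
for s in (-1,1):
    g=lambda o,z: bur(o,.115*s,z)
    q=hover(g(.072,.30)+OUT*.06,qs)
    r.move_linear(g(.072,.15),q); r.move_linear(g(.072,.076),vel=.08)
    f0=F(); r.set_gripper(0,60); print(s,"open",r.current_opening(),f0,F())
    r.move_linear(g(.072+.116,.076),vel=.06); print("pulled",F())
    for k in range(4):
        r.move_linear(g(.072+.118+.002*k,.076),vel=.02); f=F(); print(k,f)
        if f@OUT<-12: break
    print("op",r.current_opening(),np.round(r.current_tool_pos(),4))
    r.set_gripper(.5); r.move_linear(g(.192,.18)); r.move_linear(g(.192,.32))
d=shot("top","top1"); H=hsv(d); P=cloud(d); Z=P[...,2]
m=(H[...,0]>18)&(H[...,0]<32)&(H[...,1]>100)&(Z>.065)&(Z<.1); m[:,:360]=0;m[:165]=0;m[300:]=0;m[:,480:]=0
for b,st in blobs(m,40): print(st.tolist(),rect(d,b,.084), r.current_t())
E
python3 s1.py
```

```text
-1 open 0.12998876863439496 [0.2 0.1 0.9] [-11.2  -0.8  12.7]
pulled [-11.6 -75.2 -14.6]
0 [-11.8 -71.8 -11.5]
op 0.12480409454958506 [ 0.3763 -0.1413  0.0768]
1 open 0.13215780147697467 [ 0.6 -0.2  1.2] [-12.3  -0.6  10.4]
pulled [-14.2 -10.8   9.4]
0 [-10.5 -26.6   5.1]
op 0.12739722082853547 [ 0.6054 -0.1222  0.0765]
[423, 176, 31, 11, 231] (array([ 0.61476886, -0.23757994]), -86.12173247337341, array([73., 21.])) 19.675
[418, 274, 47, 11, 338] (array([ 0.38512689, -0.24342606]), -85.04263114929199, array([108.,  19.])) 19.675
```

```bash
python3 - <<'E'
import cv2
a=cv2.imread("pics/top1.png"); cv2.imwrite("pics/top1c.png",cv2.resize(a[110:310,340:560],None,fx=3,fy=3))
E
```

```text
(no output)
```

View pics/top1c.png

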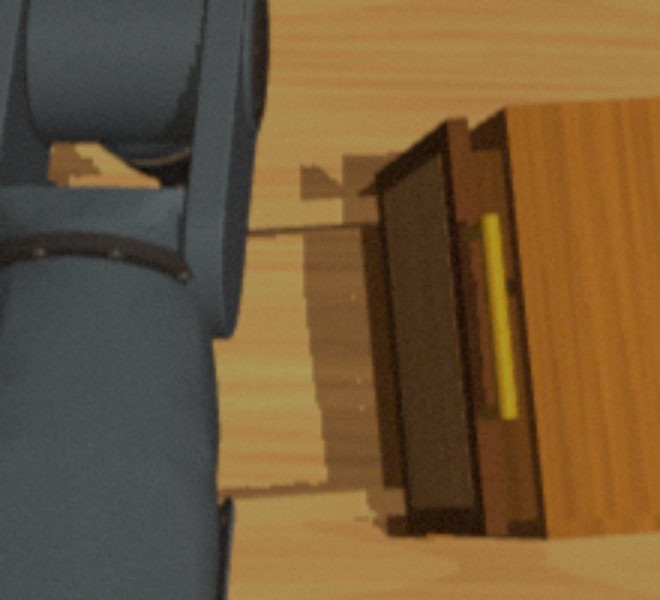

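The arm hides the tabs, but both rods can be seen extended beyond x≈240 in the crop. I'll move the arm aside and measure.

```bash
cat > s2.py <<'E'
from h import *
hover(np.array([.4,.25,.4]),quat(BY))
d=shot("top","top2"); H=hsv(d); P=cloud(d); Z=P[...,2]
m=(H[...,0]>18)&(H[...,0]<32)&(H[...,1]>100)&(Z>.065)&(Z<.1); m[:,:360]=0;m[:165]=0;m[300:]=0;m[:,480:]=0
for b,st in blobs(m,40):
    v,u=np.nonzero(b); p=cast(d,np.c_[u,v],.084)-HINGE; o=p@OUT; print(st.tolist(),"out range",o.min().round(3),o.max().round(3),"y",(p@BY).mean().round(3))
a=cv2.imread("pics/top2.png"); cv2.imwrite("pics/top2c.png",cv2.resize(a[110:310,340:560],None,fx=3,fy=3))
E
python3 s2.py
```

```text
[383, 176, 71, 12, 492] out range 0.035 0.202 y 0.113
[390, 274, 75, 11, 470] out range 0.029 0.202 y -0.117
```

View pics/top2c.png

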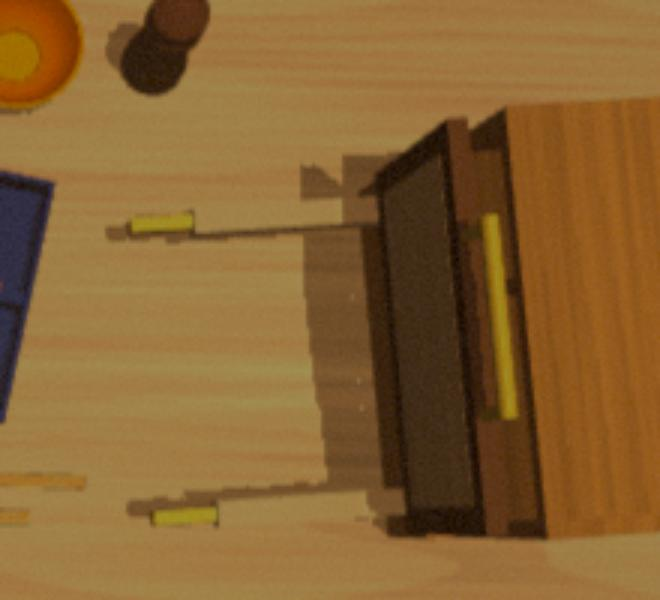

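Both tabs stand well out, with their outer ends at about (130,222) and (152,518) in the crop. I'll compare the travel with the first picture.

```bash
python3 - <<'E'
from h import *
for f in ("top0","top2"):
    d=dict(np.load(f+".npz")); H=hsv(d); Z=cloud(d)[...,2]
    m=(H[...,0]>20)&(H[...,0]<32)&(H[...,1]>170)&(Z>.07)&(Z<.09); m[:,:360]=0;m[:165]=0;m[300:]=0;m[:,480:]=0
    for b,st in blobs(m,30):
        v,u=np.nonzero(b); p=cast(d,np.c_[u,v],.084)-HINGE; o=p@OUT; print(f,len(u),np.percentile(o,[0,5,50,95,100]).round(4),(p@BY).mean().round(4))
E
```

```text
top0 105 [0.0375 0.0399 0.0616 0.0844 0.0875] 0.1131
top0 100 [0.0447 0.047  0.0681 0.0914 0.0939] -0.1164
top2 103 [0.1518 0.1542 0.1754 0.1968 0.1993] 0.1121
top2 101 [0.1503 0.1526 0.1739 0.1971 0.1995] -0.1172
```

```bash
sed -i 's/radians(4.5)/radians(4.9)/; s/HINGE=.*/HINGE=np.array([.507,-.318,0])/' h.py
cat > s3.py <<'E'
from h import *
r.set_gripper(.5,100); qs=quat(BY,-OUT,18)
for s in (1,-1):
    g=lambda o,z: bur(o,.114*s,z)
    q=hover(g(.185,.25),qs); r.move_linear(g(.182,.076),q,vel=.15); r.set_gripper(0,100); r.sleep(.2)
    p0=np.array(r.current_tool_pos()); f0=F(); print(s,p0.round(4),f0)
    for k in range(1,5):
        r.move_linear(p0+OUT*.002*k,vel=.02); f=F(); print(k,f,np.round((np.array(r.current_tool_pos())-p0)@OUT,4))
        if (f-f0)@OUT<-25: break
    r.set_gripper(.5); r.move_linear(g(.19,.16))
    r.move_linear(g(.19,.25))
print(r.current_t())
E
python3 s3.py; python3 s2.py
```

```text
1 [ 0.6056 -0.1269  0.0768] [-0.4  1.   7.1]
1 [  1.8 -14.3  -3.1] 0.0003
2 [  5.5 -28.2  -7.9] 0.0004
-1 [ 0.3765 -0.1466  0.0765] [-10.2  -0.1  15.6]
1 [  0.9 -25.5 -11.8] 0.0004
32.3833
[382, 176, 72, 12, 487] out range 0.035 0.204 y 0.114
[391, 274, 74, 11, 460] out range 0.031 0.201 y -0.116
```

```bash
cat > s4.py <<'E'
from h import *
def bar(th): return bur(.215*np.sin(th)+.007*np.cos(th),0,.1+.215*np.cos(th)-.007*np.sin(th)+.003)
r.set_gripper(.5,25)
q=hover(bar(0)+UP*.12+OUT*.05,quat(OUT,BY)); r.move_linear(bar(0)+UP*.06,q); r.move_linear(bar(0),vel=.06)
print(F()); r.set_gripper(0); print("grip",r.current_opening(),F())
for th in np.linspace(0,1.575,19)[1:]:
    r.move_linear(bar(th),vel=.05); print(round(th,2),F(),end=' ')
    if np.abs(F()).max()>60: print("STOP"); break
print("\n",r.current_opening(),r.current_t())
E
python3 s4.py
```

```text
[ 0.1 -0.5  0.3]
grip 0.12619150396346226 [-0.7  0.5  2.1]
0.09 [-1.   1.4  5.1] 0.18 [0.8 1.1 2.8] 0.26 [ 2.8  0.5 -2.2] 0.35 [ 3.9  0.8 -1.3] 0.44 [ 3.1  1.  -1. ] 0.52 [ 4.3 -0.7 -2.2] 0.61 [ 4.4 -0.2 -2.4] 0.7 [ 4.9 -1.1 -3.4] 0.79 [ 6.3 -2.4 -4.3] 0.88 [ 6.8 -5.  -5.1] 0.96 [ 6.9 -7.9 -6.7] 1.05 [  6.5 -10.5  -8. ] 1.14 [  6.4 -13.9  -8.1] 1.22 [  5.9 -17.4  -7.1] 1.31 [  4.6 -21.9  -6.3] 1.4 [  3.4 -26.4  -5.1] 1.49 [  1.6 -32.3  -3.4] 1.58 [ -3.3 -29.3  25.7] 
 0.12923663638177196 47.725
```

```bash
cat > s5.py <<'E'
from h import *
r.set_gripper(.45); p=np.array(r.current_tool_pos()); r.move_linear(p+UP*.15)
hover(np.array([.3,.35,.4]),quat(BY))
d=shot("top","top3"); H=hsv(d); P=cloud(d); Z=P[...,2]
m=np.zeros((480,640),bool); m[120:320,240:480]=1
for b,st in blobs(m&(H[...,0]<25)&(H[...,1]>150)&(Z>.06)&(Z<.1),60): print("grip?",st.tolist(),rect(d,b,.08))
# flap plane
for o in (.04,.09,.15):
    for y in (-.1,0,.1):
        X=d["camera_from_world"]@np.r_[bur(o,y,.1),1]; u=int(X[0]/X[2]*d["fx"]+d["cx"]); v=int(X[1]/X[2]*d["fy"]+d["cy"]); print(o,y,(u,v),np.round(P[v,u,2],4))
e=np.linalg.norm
for o in (.175,):
    print([tuple(int(k) for k in ((X:=d["camera_from_world"]@np.r_[bur(a,b,.1),1])[:2]/X[2]*d["fx"]+[d["cx"],d["cy"]])) for a,b in ((0,-.14),(0,.14),(.175,.14),(.175,-.14))])
print(r.current_t())
E
python3 s5.py
```

```text
File "s5.py", line 13
    print([tuple(int(k) for k in ((X:=d["camera_from_world"]@np.r_[bur(a,b,.1),1])[:2]/X[2]*d["fx"]+[d["cx"],d["cy"]])) for a,b in ((0,-.14),(0,.14),(.175,.14),(.175,-.14))])
                                   ^^^^^^^^^^^^^^^^^^^^^^^^^^^^^^^^^^^^^^^^^^^^^^
SyntaxError: assignment expression cannot be used in a comprehension iterable expression
```

```bash
sed -i '/^e=/,/print(\[tuple/d' s5.py; python3 s5.py
```

```text
grip? [240, 120, 27, 18, 352] (array([0.73117395, 0.20079518]), -88.5512660741806, array([61., 41.]))
grip? [386, 120, 15, 13, 64] (array([ 0.74044958, -0.12758749]), 59.066226959228516, array([39., 22.]))
grip? [465, 165, 15, 117, 557] (array([ 0.51855658, -0.31866995]), -0.481292724609375, array([275.,  34.]))
grip? [379, 168, 85, 124, 1420] (array([ 0.50922903, -0.18313626]), -9.460884094238281, array([311., 185.]))
grip? [310, 198, 30, 10, 147] (array([0.55852405, 0.02890027]), 78.53499603271484, array([69., 12.]))
grip? [446, 283, 20, 7, 63] (array([ 0.36930615, -0.27870502]), -84.7594051361084, array([45., 12.]))
0.04 -0.1 (461, 270) 0.1003
0.04 0 (457, 227) 0.0955
0.04 0.1 (453, 184) 0.0963
0.09 -0.1 (439, 272) 0.1003
0.09 0 (435, 228) 0.1017
0.09 0.1 (432, 186) 0.1019
0.15 -0.1 (413, 273) 0.1078
0.15 0 (410, 230) 0.1012
0.15 0.1 (406, 187) 0.0951
51.175
```

View pics/top3.png

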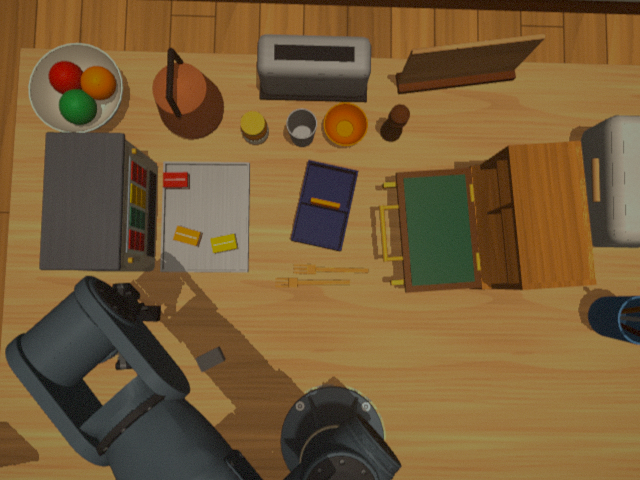

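The top view shows the flap down and level, with its green board centred at about (438,229) and both tabs out. The lunchbox is unchanged, and the red carton was knocked to (176,180), still inside the tray.

```bash
cat > s6.py <<'E'
from h import *
a=np.radians(-11.5); yv=np.array([np.cos(a),np.sin(a),0]); g=np.array([.5585,.029,0])
r.set_gripper(.5,110)
p=g+UP*.2; Q=quat(yv); q=hover(p,Q); i=[k for k in (0,1) if Q[k] is q][0]
r.move_linear(g+UP*.068,vel=.12); r.set_gripper(0); print("grip",r.current_opening(),F())
r.move_linear(g+UP*.1,vel=.05); print(r.current_opening(),F())
r.move_linear(g+UP*.27,vel=.15)
t=bur(.0875,0,0)
r.move_linear(t+UP*.27,quat(BY)[i],vel=.15); print(r.current_opening(),F())
d=shot("scene","sc4")
r.move_linear(t+UP*.185,vel=.1); f0=F()
for z in np.arange(.180,.158,-.002):
    r.move_linear(t+UP*z,vel=.03); f=F()
    if (f-f0)[2]>6: break
print("down",z,f0,f,r.current_opening(),r.current_t())
E
python3 s6.py
```

```text
grip 0.10101230802481065 [-0.8 -0.7  5.9]
0.10095637778761019 [ 0.4  0.  -4. ]
0.09979210650468995 [-0.7 -0.2 -3. ]
down 0.16599999999999998 [ 0.2  0.9 -3.6] [-8.   6.4 21.1] 0.10081638297760989 61.8417
```

View pics/sc4.png

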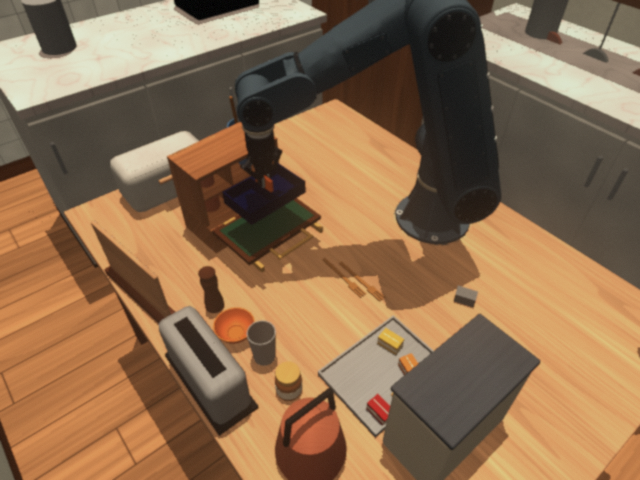

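The box is held level above the green flap at (265,190), and contact came at the expected height. I'll release it and re-measure the box and cartons.

```bash
cat > s7.py <<'E'
from h import *
r.set_gripper(.4); p=np.array(r.current_tool_pos()); r.move_linear(p+UP*.16,vel=.2)
hover(np.array([.3,.3,.4]),quat(BY))
d=shot("top","top5"); H=hsv(d); P=cloud(d); Z=P[...,2]
m=np.zeros((480,640),bool); m[160:280,160:255]=1
for b,st in blobs(m&(Z>.025)&(Z<.06),80):
    c,a,s=rect(d,b,.038); print(np.median(H[b],0),st.tolist(),c.round(4),round(a,1),s)
m[:]=0; m[150:310,370:500]=1
for b,st in blobs(m&(H[...,0]<25)&(H[...,1]>120)&(Z>.155)&(Z<.2),20):
    c,a,s=rect(d,b,.18); print("grip",c.round(4),round(a,1),s)
for b,st in blobs(m&(H[...,0]>105)&(H[...,0]<135)&(H[...,1]>60),200):
    c,a,s=rect(d,b,.142); print("navy",c.round(4),round(a,1),s)
print("target",bur(.0875,0,0),r.current_t())
cv2.imwrite("pics/top5c.png",cv2.resize(d["pixels"][130:300,360:520,::-1],None,fx=3,fy=3))
E
python3 s7.py
```

```text
[  4. 224. 148.] [163, 172, 26, 16, 385] [0.6133 0.3882] -88.7 [60. 37.]
[ 21. 255. 157.] [173, 225, 28, 21, 386] [0.4795 0.3561] 75.0 [61. 36.]
[ 26. 255. 157.] [210, 233, 28, 20, 391] [0.4631 0.2685] -76.9 [60. 38.]
grip [ 0.6075 -0.3361] -0.7 [97. 24.]
grip [ 0.4993 -0.2273] -85.0 [75. 12.]
navy [ 0.4994 -0.2308] 5.0 [198. 124.]
target [ 0.49952602 -0.23081979  0.        ] 65.2667
```

View pics/top5c.png

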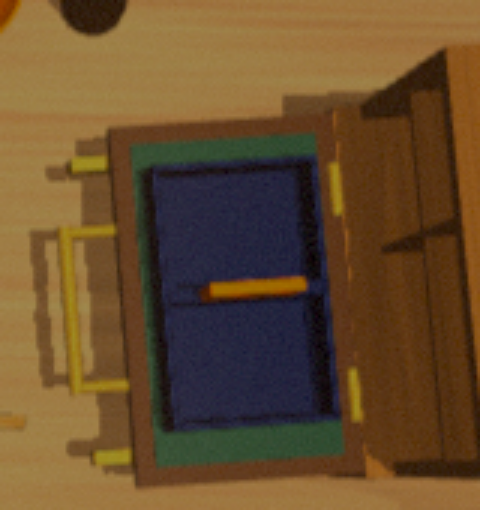

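The box sits centred, with its navy outline at (0.499,-0.231) and yaw 5°, matching the target. Next are the cartons.

```bash
cat > carton.py <<'E'
from h import *
BOX=np.array([.4995,-.2307,0])
def pick(c,ang,lean,back=0.):
    """c: carton xy, ang: long-side angle deg; fingers lean towards +y (machine)"""
    a=np.radians(ang-90); yv=np.array([np.cos(a),np.sin(a),0]); L=np.array([-yv[1],yv[0],0]); L*=np.sign(L[1])
    g=np.r_[c,0]-L*back; s,cl=np.sin(np.radians(lean)),np.cos(np.radians(lean))
    tcp=lambda z: g-L*s*(.014)+UP*z
    r.set_gripper(.56,60); q=hover(tcp(.2)-L*.03,quat(yv,L,lean)); r.move_linear(tcp(.1),vel=.2); r.move_linear(tcp(.041),vel=.1)
    r.set_gripper(0); o=r.current_opening(); r.move_linear(tcp(.25),vel=.2); print("picked",o,r.current_opening(),F(),r.current_t())
def place(y,o,h=.004):
    """centre at box offsets y (along hinge), o (outwards); h: release height above box floor"""
    p=BOX+BY*y+OUT*o; q=hover(p+UP*.30,quat(OUT,BY)); print("held",r.current_opening())
    r.move_linear(p+UP*.2,vel=.2); f0=F()
    z=.041+.099+h; r.move_linear(p+UP*z,vel=.08); print(F()-f0)
    r.set_gripper(.50); r.move_linear(p+UP*.25,vel=.2); print("t",r.current_t())
E
cat > s8.py <<'E'
from carton import *
pick([.6133,.3882],-88.7+180,15,.006); place(.051,0)
d=shot("top","top6"); cv2.imwrite("pics/top6c.png",np.vstack([cv2.resize(d["pixels"][130:300,360:520,::-1],None,fx=2,fy=2),cv2.resize(d["pixels"][150:280,155:315,::-1],None,fx=2,fy=2)]))
E
python3 s8.py
```

```text
picked 0.40561563782127014 0.4061326706307166 [ 0.7  0.2 -1.3] 69.8167
held 0.4104563320115385
[-16.2   1.5  25.9]
t 74.4333
```

View pics/top6c.png

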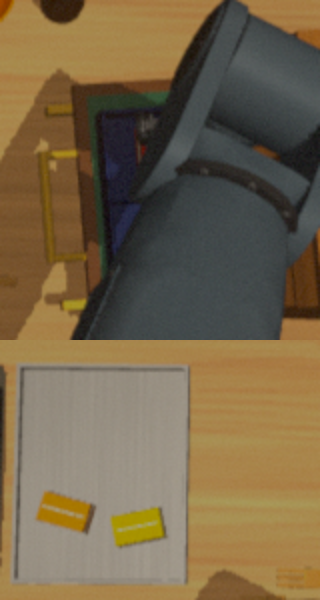

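The crop shows the red carton gone from the tray and inside the box, partly hidden by the arm. Orange and yellow haven't moved. I'll pick orange and re-measure the box on the way.

```bash
cat >> carton.py <<'E'
def boxpose(name):
    d=shot("top",name); H=hsv(d); Z=cloud(d)[...,2]; m=np.zeros((480,640),bool); m[150:310,370:500]=1
    m&=(H[...,0]>105)&(H[...,0]<135)&(H[...,1]>60); c,a,s=rect(d,cv2.morphologyEx(m.astype(np.uint8),cv2.MORPH_OPEN,np.ones((3,3)))>0,.142); print("box",c.round(4),round(a,1),s)
    m=np.zeros((480,640),bool); m[150:310,370:500]=1
    z=np.array([0,0,0])
    for n,(lo,hi) in dict(red=(0,8),orange=(17,23),yellow=(24,30)).items():
        for b,st in blobs(m&(H[...,0]>=lo)&(H[...,0]<=hi)&(H[...,1]>190)&(Z>.11)&(Z<.155),60):
            k,a2,s2=rect(d,b,.137); w=np.r_[k,0]-np.r_[c,0]; print(n,"y",(w@BY).round(3),"o",(w@OUT).round(3),round(a2),s2)
    cv2.imwrite(f"pics/{name}c.png",np.vstack([cv2.resize(d["pixels"][130:300,360:520,::-1],None,fx=2,fy=2),cv2.resize(d["pixels"][150:280,155:315,::-1],None,fx=2,fy=2)]))
    return np.r_[c,0]
E
cat > s9.py <<'E'
from carton import *
pick([.4795,.3561],75,8); boxpose("top7")
E
python3 s9.py
```

```text
picked 0.4066967925322623 0.4034259450520338 [-0.1 -0.6 -0.4] 79.5917
box [ 0.4946 -0.2304] 5.0 [188. 123.]
red y 0.057 o 0.001 4 [59. 37.]
```

View pics/top7c.png

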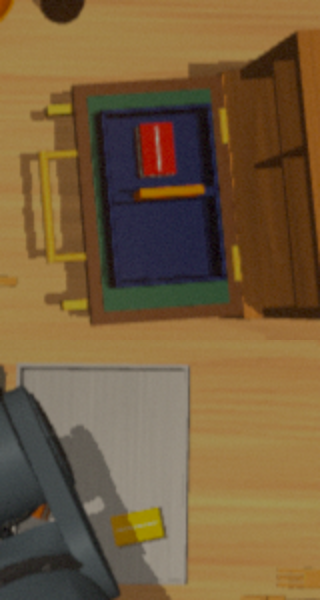

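The red carton lies flat in its compartment and the box hasn't moved.

```bash
cat > s10.py <<'E'
from carton import *
place(-.050,-.016,.005)
r.set_gripper(0,30); g=lambda o,z: BOX+BY*-.05+OUT*o+UP*z
r.move_linear(g(.026,.2),vel=.2); r.move_linear(g(.026,.138),vel=.1); print(F())
r.move_linear(g(-.004,.138),vel=.04); print(F()); r.move_linear(g(.004,.138)); r.move_linear(g(.004,.25),vel=.2)
pick([.4631,.2685],-76.9+180,8); boxpose("top8")
E
python3 s10.py
```

```text
held 0.401773404165897
[0.1 0.3 0.1]
t 84.225
[ 1.   0.4 -0.1]
[0.4 0.5 0.9]
picked 0.40510713076818256 0.404936499721312 [ 0.9  0.1 -1.1] 92.9167
box [ 0.4948 -0.2305] 4.8 [188. 123.]
red y 0.057 o 0.001 4 [58. 36.]
orange y -0.047 o -0.037 4 [61. 39.]
```

View pics/top8c.png

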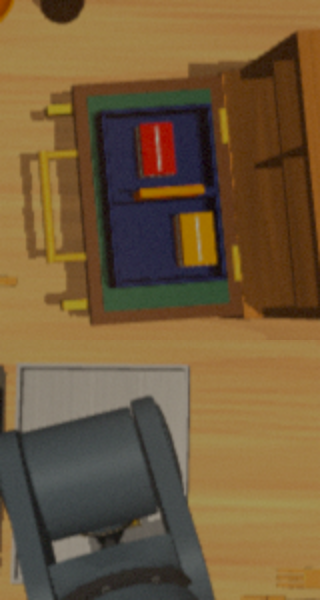

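Orange is now against the cabinet-side wall at o = -0.037, leaving room for yellow.

```bash
cat > s11.py <<'E'
from carton import *
place(-.050,.018,.005)
hover(np.array([.3,.1,.4]),quat(BY)); boxpose("top9"); r.set_gripper(.5); print(F())
E
python3 s11.py
```

```text
held 0.40335438164561244
[-0.8 -1.1  0.1]
t 97.15
box [ 0.4958 -0.2304] 5.0 [187. 123.]
red y 0.056 o 0.001 5 [59. 37.]
orange y -0.048 o -0.038 5 [61. 40.]
yellow y -0.047 o 0.019 5 [58. 37.]
[ 0.3 -0.9 -0.5]
```

View pics/top9.png

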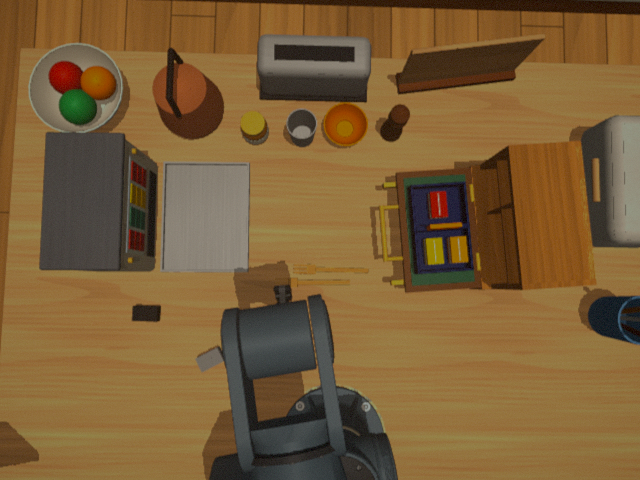

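The tray is empty and all three cartons are in the box at (440,232). The flap is down, the supports are out, and everything else is where it was.

```bash
python3 -c "
from cell import r
print(r.hand_in())"
```

```text
the job is handed in; nothing more can be done
None
```

The job is done and handed in: both supports are fully out, the flap rests level on them, and the lunchbox stands centred on the flap holding all three cartons that were in the tray (red, orange and yellow).

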